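# Strip the glue-up press and cull bad packers

### The arm

A 6-joint arm with a two-finger parallel gripper is mounted at the origin on the work surface; the furniture and walls round the work are solid. World frame = base frame: x ahead of the robot, y to its left, z up, the work surface at z = 0. Lengths are in mm, angles in rad, forces in N, time in s.
With the tool pointing down it reaches from about 275 to 775 mm from the base axis. Payload 14.6 kg.
Tool frame: the origin (TCP) lies midway between the tips of the shut fingers; the grasp point (between the pads) lies 19 mm behind it; z points along the fingers, y is the line along which they close (so a half turn about z gives the same grasp; the last joint's range is limited). The gripper opens to 85 mm and grips with 20 to 120 N. Pads are 22 mm wide; open, the fingers measure 114 mm over their backs; the gripper's body (76 mm by 85 mm) begins 54 mm behind the grasp point. The pads swing forward as they close: fully open they stand 13 mm farther back than shut.
Start: joints at [1.141, 0.263, -0.048, 1.259, 0, 1.415], TCP at [142.466, 505.304, 231.278] pointing down, gripper open.
Joint ranges: [-2.65, 2.65], [-0.89, 1.7], [-1.18, 1.37], [-2.13, 2.11], [-1.35, 1.29], [-3.14, 3.14]. Speed limits (rad/s): [1.89, 1.89, 2.57, 2.79, 3.14, 3.14].

### API

Orientations are given as a unit quaternion [w, x, y, z].
In Python, from workcell import robot gives the robot as it stands. The module is installed in compiled form; this text tells all that it offers.
- The arm moves only by the shell command python3 -m jog 'ROWS' [FORCE]. ROWS is JSON, a list of rows, each a list of 3 entries, a list of its own where there are three numbers: the shift along the world's x, y, z in cm, then the turn, a rotation vector about the world's x, y, z in rad, then the gripper command: -1 is shut, 1 is fully open, values between are in proportion. A call has 1 to 12 rows; each row shifts and turns the commanded pose from where the row before left it; what a row does not reach is not made up. A row lasts 1/8 s, in which the tool goes at most 62.5 mm and 10.7 degrees, less where a joint would pass 70% of its speed; a pose out of reach is approached as far as the arm can. A call with a gripper value outside its range is refused whole. The fingers move at their own pace and stop on an object; FORCE is the grip in N (left out, the last holds). Time passes only in rows, so rows that do not move let the fingers close. It gives the time, the measured TCP pose, the force, the opening and the grip force at its end, in the units of the state.
- robot.read_state(): the state, without advancing time (a new reading comes with each control period).
- robot.capture(name): name is "scene" or "top" or "wrist"; returns a dict with "pixels" (384x512x3 uint8, red, green, blue), "depth" (384x512 float32, mm along the optical axis (not along the pixel's ray), 0 where there is no reading), "intrinsics" (3x3 intrinsics, pixels), "k1" (the pictures are not rectified: a ray, as slopes to the right and down, at radius r is drawn at 1 + k1 r^2 times it, then the intrinsics apply), "eye" and "rotation" of the camera in the world. Camera axes: x right, y down, z forward; pixel columns grow to the right and rows downward; lengths in mm; the calibration is good to about 2 mm. A picture is of the moment at which its call begins.
- robot.sign_off(): hands the job in; it is judged then, once.
The state is a dict: "t": time; "joint_positions": joint angles; "joint_velocities": joint speeds; "joint_torque": joint torques, N m; "eef_pos": TCP position; "ee_rot": TCP orientation; "force": force on the tool from outside, world axes, zero at the start; "torque": the same for the moment, N m; "finger_gap": finger opening in mm; "grip_force": force on a finger pad.
Only numpy, scipy, OpenCV 4.12 (cv2) and the standard library are available. Lean on these libraries where they do the work, as an engineer would, in place of code of your own. Each camera call takes 0.05 s, during which the arm holds its last target. There are 200 camera calls.

### The job

First swing the press's cam lever fully off so that the jaw lets go, with all the packers still in the gap; then draw every packer out of the gap by its top edge and sort them: full-size sound ones into the shallow wooden tray, and any that is short, narrow or has a broken corner into the deeper grey offcut bin. When the gap is empty, swing the lever fully home again. Leave the tray and bin flat on the bench and do not knock over or shove the mug and the wax tin.

Things in the scene. Friction and masses are not known exactly. Their poses are not given: they have to be found in the camera images.
- press: Wooden glue-up press, fixed. Origin: underside, below the middle of its gap; own y along the gap, x across it (+x towards the fixed fence, the far side), z up. Base board 15 mm thick, x -57 to +53, y -165 to +235. Fixed fence x +6 to +41 and sliding jaw x -41 to -6 (shut), both 310 mm long, tops at z = 61 mm.
- gap (a point): Middle of the press's narrow gap at the level of the jaw tops (z = 61 mm), axes as the press. The gap is 46 mm deep (floor at z = 15 mm), 12 mm wide when shut, about 5 mm wider when the jaw is backed off. Packers stand in it in a row, in any order, at six places 50 mm apart along y, some empty.
- cam (a joint): Angle of the press's cam lever about its upright pivot, rad. 0 = fully home: lever along the press's +y, jaw nipping the packers. Grows counter-clockwise from above, towards the press's -x; 1.35 is the stop: fully off, jaw open. Stays where it is left; about 3 N at the knob moves it.
- cam_knob (a point): Middle of the upright round black knob at the end of the cam lever: 18 mm diameter, 35 mm clear above the lever's arm, from z = 78 to 113 mm over the worktop. It can be pinched from above and led round, turning in the grip, or pushed from the side.
- cam_pivot (a point): Point on the cam lever's upright pivot axis, at the height of the knob's middle, 75 mm from the knob.
- tray: Shallow open wooden tray for sound packers, loose, 0.7 kg: 180 x 180 mm outside, 30 mm high, walls and floor about 6 mm thick. Origin: centre of its underside; x and y along its sides.
- bin: Deeper open grey plastic offcut bin, loose, 0.7 kg: 170 x 170 mm outside, 55 mm high, walls and floor about 4 mm thick. Origin: centre of its underside; x and y along its sides.
- packer_a_mid (a point): Sound hardwood packer, a full rectangle 12 mm thick, 44 mm wide, 70 mm tall, 30 g; 24 mm stands proud of the jaws. It starts upright in the gap, lower 46 mm hidden; pinch the top edge across its thickness. This point: its middle, 35 mm over its foot. Own z up its height, x its thickness (across the gap), y its width. May be absent.
- packer_b_mid (a point): Sound hardwood packer, a full rectangle 12 mm thick, 44 mm wide, 70 mm tall, 30 g; 24 mm stands proud of the jaws. It starts upright in the gap, lower 46 mm hidden; pinch the top edge across its thickness. This point: its middle, 35 mm over its foot. Own z up its height, x its thickness (across the gap), y its width. May be absent.
- packer_c_mid (a point): Sound hardwood packer, a full rectangle 12 mm thick, 44 mm wide, 70 mm tall, 30 g; 24 mm stands proud of the jaws. It starts upright in the gap, lower 46 mm hidden; pinch the top edge across its thickness. This point: its middle, 35 mm over its foot. Own z up its height, x its thickness (across the gap), y its width. May be absent.
- packer_short_mid (a point): Short packer, to be culled: 12 mm thick, 44 mm wide, only 60 mm tall; 14 mm stands proud of the jaws. It starts upright in the gap, lower 46 mm hidden; pinch the top edge across its thickness. This point: its middle, 30 mm over its foot. Own z up its height, x its thickness (across the gap), y its width. May be absent.
- packer_chipped_mid (a point): Chipped packer, to be culled: 12 x 44 x 70 mm, but its top corner at own +y is broken out, 18 mm wide and 16 mm deep: its top edge is 26 mm long, centred 9 mm to own -y; 24 mm stands proud of the jaws. It starts upright in the gap, lower 46 mm hidden; pinch the top edge across its thickness. This point: its middle, 35 mm over its foot. Own z up its height, x its thickness (across the gap), y its width. May be absent.
- packer_narrow_mid (a point): Narrow packer, to be culled: 12 mm thick, only 28 mm wide, 70 mm tall; 24 mm stands proud of the jaws. It starts upright in the gap, lower 46 mm hidden; pinch the top edge across its thickness. This point: its middle, 35 mm over its foot. Own z up its height, x its thickness (across the gap), y its width. May be absent.
- wax_tin: Round wax tin, 63 mm across, 35 mm tall, a bystander. Origin: centre of its underside.
- mug: Mug, 82 x 116 x 97 mm, a bystander. Origin: centre of its underside.
Mind the look-alikes: they are no part of the job. Leave any pink look-alike of the part that bears packer_a_mid alone.

How it is judged (in metres and radians):
On the way, in this order (a step that is already met when the one before it is completed fails the run):
1. the cam lever is swung fully off (over 1.15 rad) while every packer still stands in the gap (value of joint cam above 1.15 rad and x of packer_a_mid in the frame of press between -0.02 and 0.02 m and z of packer_a_mid in the frame of press between 0.03 and 0.07 m and x of packer_b_mid in the frame of press between -0.02 and 0.02 m and z of packer_b_mid in the frame of press between 0.03 and 0.07 m and x of packer_c_mid in the frame of press between -0.02 and 0.02 m and z of packer_c_mid in the frame of press between 0.03 and 0.07 m and x of packer_short_mid in the frame of press between -0.02 and 0.02 m and z of packer_short_mid in the frame of press between 0.03 and 0.07 m and x of packer_chipped_mid in the frame of press between -0.02 and 0.02 m and z of packer_chipped_mid in the frame of press between 0.03 and 0.07 m and x of packer_narrow_mid in the frame of press between -0.02 and 0.02 m and z of packer_narrow_mid in the frame of press between 0.03 and 0.07 m), for 0.1 s.
2. every sound packer rests in the tray and every short, chipped or narrow one in the bin, lever still off (x of packer_a_mid in the frame of tray between -0.084 and 0.084 m and y of packer_a_mid in the frame of tray between -0.084 and 0.084 m and z of each of packer_a_mid, packer_b_mid, packer_c_mid in the frame of tray below 0.06 m and linear speed of each of packer_a, packer_b, packer_c, packer_short, packer_chipped, packer_narrow below 0.03 m/s and x of packer_b_mid in the frame of tray between -0.084 and 0.084 m and y of packer_b_mid in the frame of tray between -0.084 and 0.084 m and x of packer_c_mid in the frame of tray between -0.084 and 0.084 m and y of packer_c_mid in the frame of tray between -0.084 and 0.084 m and x of packer_short_mid in the frame of bin between -0.08 and 0.08 m and y of packer_short_mid in the frame of bin between -0.08 and 0.08 m and z of each of packer_short_mid, packer_chipped_mid, packer_narrow_mid in the frame of bin below 0.06 m and x of packer_chipped_mid in the frame of bin between -0.08 and 0.08 m and y of packer_chipped_mid in the frame of bin between -0.08 and 0.08 m and x of packer_narrow_mid in the frame of bin between -0.08 and 0.08 m and y of packer_narrow_mid in the frame of bin between -0.08 and 0.08 m and value of joint cam above 1 rad), for 0.2 s.
At the end, for the whole second after the job is handed in: Every sound packer has its middle inside the tray and every short, chipped or narrow one its middle inside the bin, below 60 mm over the container's underside and at rest (under 0.03 m/s); tray and bin stand flat (within 0.15 rad); the cam lever is home (under 0.12 rad) (x of packer_a_mid in the frame of tray between -0.084 and 0.084 m and y of packer_a_mid in the frame of tray between -0.084 and 0.084 m and z of each of packer_a_mid, packer_b_mid, packer_c_mid in the frame of tray below 0.06 m and linear speed of each of packer_a, packer_b, packer_c, packer_short, packer_chipped, packer_narrow below 0.03 m/s and x of packer_b_mid in the frame of tray between -0.084 and 0.084 m and y of packer_b_mid in the frame of tray between -0.084 and 0.084 m and x of packer_c_mid in the frame of tray between -0.084 and 0.084 m and y of packer_c_mid in the frame of tray between -0.084 and 0.084 m and x of packer_short_mid in the frame of bin between -0.08 and 0.08 m and y of packer_short_mid in the frame of bin between -0.08 and 0.08 m and z of each of packer_short_mid, packer_chipped_mid, packer_narrow_mid in the frame of bin below 0.06 m and x of packer_chipped_mid in the frame of bin between -0.08 and 0.08 m and y of packer_chipped_mid in the frame of bin between -0.08 and 0.08 m and x of packer_narrow_mid in the frame of bin between -0.08 and 0.08 m and y of packer_narrow_mid in the frame of bin between -0.08 and 0.08 m and angle between each of tray, bin's own z axis and vertical below 0.15 rad and value of joint cam below 0.12 rad); the robot touches nothing.
It fails at once if the wax tin is shoved over 60 mm or knocked over (distance of wax_tin from where it was at the start of the episode above 0.06 m or angle between wax_tin's own z axis and vertical above 0.7 rad).
It fails at once if the mug is shoved over 60 mm or knocked over (distance of mug from where it was at the start of the episode above 0.06 m or angle between mug's own z axis and vertical above 0.7 rad).
Of packer_a, packer_b, packer_c only 2 to 3 are there at a start; the rules pass over those that are not, and their reading is None.
Of packer_short, packer_chipped, packer_narrow only 2 to 3 are there at a start; the rules pass over those that are not, and their reading is None.
At some moment in a run one of tray, bin may be knocked a few centimetres aside while the robot is not near it.
Once in a run the grip may slacken for a moment while it holds something.
It also fails if it takes over 210 s, if anything falls off the work surface, if the arm or the gripper's body presses on something with over 40 N, if the wrist force passes 120 N, or if a joint passes its speed limit or range.

## Working session

There is one attempt and no reset: what is moved stays moved. The work goes in short steps, Python scripts to look and compute and a shell command to move; the robot and the scene stay as the last step left them, time stands still between calls to the robot, and variables do not carry over. Pictures are saved under pics/ and viewed, at most 14 in all, crops included, and the job is handed in when it is done.

```bash
mkdir -p pics; cat > h.py <<'E'
import numpy as np, cv2
from workcell import robot
def cap(n):
    return robot.capture(n)
def save(c,name,crop=None,s=1):
    im=c["pixels"][:,:,::-1]
    if crop: x0,y0,x1,y1=crop; im=im[y0:y1,x0:x1]
    im=cv2.resize(im,None,fx=s,fy=s,interpolation=cv2.INTER_CUBIC); cv2.imwrite("pics/"+name,im)
def rays(c,uv):
    K=np.array(c["intrinsics"]);k=c["k1"]
    uv=np.atleast_2d(np.array(uv,float))
    d=cv2.undistortPoints(uv[:,None],K,np.array([k,0,0,0.]))[:,0]
    return np.c_[d,np.ones(len(d))]
def onz(c,uv,z):
    R=np.array(c["rotation"]);e=np.array(c["eye"])
    w=rays(c,uv)@R.T
    return e+w*((z-e[2])/w[:,2])[:,None]
def cloud(c):
    h,w=c["depth"].shape
    u,v=np.meshgrid(np.arange(w),np.arange(h))
    r=rays(c,np.c_[u.ravel(),v.ravel()])*c["depth"].reshape(-1,1)
    return (r@np.array(c["rotation"]).T+np.array(c["eye"])).reshape(h,w,3)
def proj(c,P):
    R=np.array(c["rotation"]);q=(np.atleast_2d(P)-np.array(c["eye"]))@R
    return cv2.projectPoints(q,np.zeros(3),np.zeros(3),np.array(c["intrinsics"]),np.array([c["k1"],0,0,0.]))[0][:,0]
E
python3 - <<'E'
from h import *
for n in("scene","top"):
    c=cap(n); save(c,n+"0.png",s=1.5); print(n,c["eye"],np.round(c["rotation"],3).tolist(),c["k1"],c["intrinsics"])
    np.savez(n+"0.npz",**c)
s=robot.read_state(); print(s["eef_pos"],s["ee_rot"],s["finger_gap"])
E
```

```text
scene [ 167.03493257 -423.77110873  761.98208646] [-0.368, 0.883, -0.273, 0.103] -0.0541295243838896 [[352.3131751    0.         253.38606862]
 [  0.         352.3131751  193.29160994]
 [  0.           0.           1.        ]]
top [ 334.99306853  124.95770537 1273.93415935] [-0.056, 0.708, -0.703, 0.041] -0.11815854392497056 [[400.90762473   0.         250.39409718]
 [  0.         400.90762473 191.72180466]
 [  0.           0.           1.        ]]
[142.3523798  505.08319265 230.87786501] [-1.37553578e-04  1.36948453e-01  9.90578063e-01 -4.51052097e-04] 85.69743108717535
```

View pics/scene0.png

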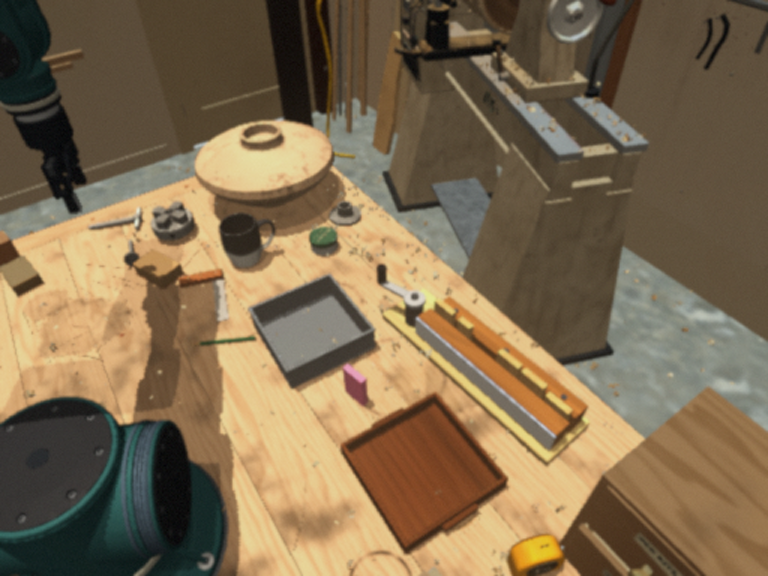

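View pics/top0.png

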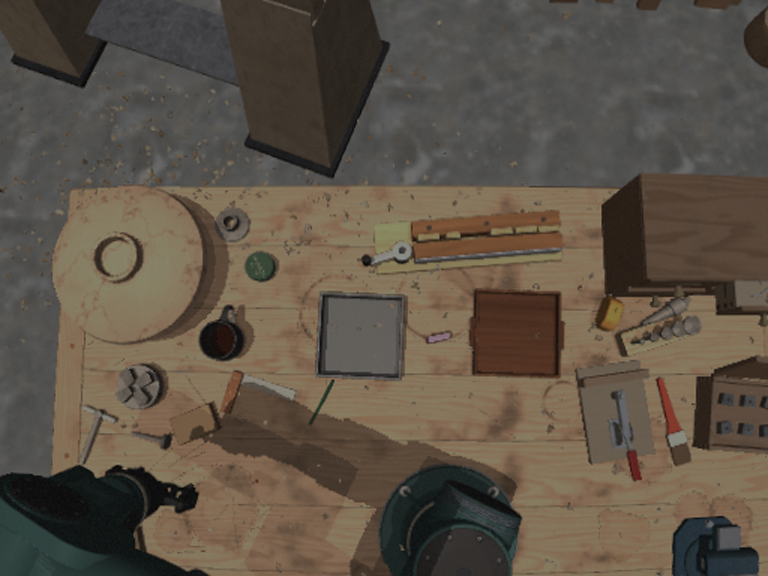

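The scene view shows the press at right (lever and knob at (382,272)), the grey bin (312,328), the wooden tray (425,470), and a pink look-alike (355,385) between them, which I leave alone. It also shows the mug (240,240) and the green tin (323,238). The top view shows the knob at (367,261), packers along the gap from (427,237) to (545,229), the bin (360,335) and the tray (517,333).

```bash
python3 - <<'E'
from h import *
t=np.load("top0.npz"); s=np.load("scene0.npz")
save(t,"t1.png",(235,130,385,190),5); save(s,"s1.png",(245,170,400,310),4.2)
P=cloud(t)
for n,(u,v) in dict(knob=(244,174),piv=(268,168),tray=(345,222),bin=(240,222),pink=(293,225),mug=(147,226),tin=(173,177),lid=(80,172),fenceL=(278,152),fenceR=(370,147),jawL=(280,168),jawR=(372,160)).items(): print(n,P[v,u].round())
E
```

```text
Traceback (most recent call last):
  File "h.py", line 22, in cloud
    return (r@np.array(c["rotation"]).T+np.array(c["eye"])).reshape(h,w,3)
            ~^~~~~~~~~~~~~~~~~~~~~~~~~~
ValueError: matmul: Input operand 1 has a mismatch in its core dimension 0, with gufunc signature (n?,k),(k,m?)->(n?,m?) (size 4 is different from 3)
```

View pics/t1.png

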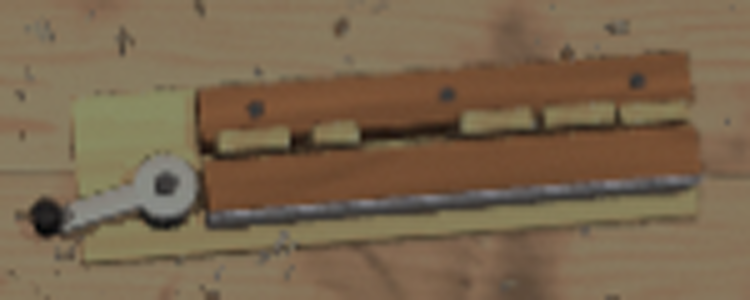

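View pics/s1.png

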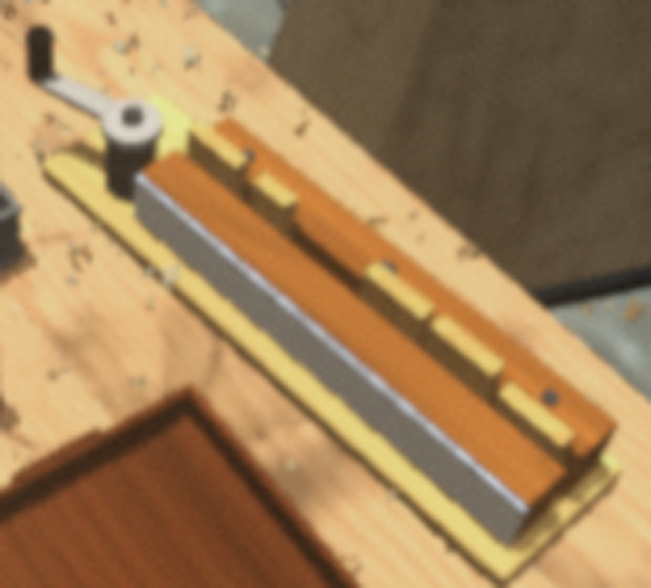

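The crops show five packers. In t1 they are at (253,141), (335,133) with a short top edge, (497,122), (580,115) and (655,111); slot 3 is empty. The black knob is at (46,217).

```bash
sed -i 's/^def cap/from scipy.spatial.transform import Rotation as RR\ndef rot(c):\n    q=np.array(c["rotation"]); return RR.from_quat(q[[1,2,3,0]]).as_matrix()\ndef cap/; s/np.array(c\["rotation"\])/rot(c)/' h.py; sed -i 's/q=rot(c); return/q=np.array(c["rotation"]); return/; ' h.py; python3 - <<'E'
from h import *
t=np.load("top0.npz"); s=np.load("scene0.npz")
P=cloud(t)
for n,(u,v) in dict(knob=(244,174),piv=(268,167),tray=(345,222),bin=(240,222),pink=(293,225),mug=(147,226),tin=(173,177),lid=(80,172),fenceL=(278,152),fenceR=(370,147),jawL=(280,168),jawR=(372,160)).items(): print(n,P[v,u].round())
Q=cloud(s)
for n,p in (("top",t),("scene",s)):
    X=cloud(p); hsv=cv2.cvtColor(p["pixels"],cv2.COLOR_RGB2HSV)
    z=X[...,2]; reg=(X[...,0]>480)&(X[...,0]<640)&(X[...,1]<160)&(X[...,1]>-180)
    m=(reg&(z>66)&(hsv[...,0]<40)).astype(np.uint8)
    k,l,st,ce=cv2.connectedComponentsWithStats(m)
    for i in range(1,k):
        if st[i,4]>8:
            a=X[l==i]; print(n,st[i].tolist(),a.min(0).round(),a.max(0).round(),np.percentile(a,90,axis=0).round(), hsv[l==i].mean(0).round())
E
```

```text
knob [549. 170. 110.]
piv [575.  99.  87.]
tray [ 416. -147.    7.]
bin [414. 186.   2.]
pink [402.  23.  69.]
mug [398. 480.  20.]
tin [553. 398.  35.]
lid [547. 652. 151.]
fenceL [627.  68.  63.]
fenceR [ 646. -220.   62.]
jawL [577.  62.  64.]
jawR [ 604. -224.   62.]
top [326, 150, 33, 7, 152] [ 612. -179.   67.] [634. -78.  91.] [624. -86.  87.] [ 19.  99. 110.]
top [278, 154, 16, 8, 80] [598.  22.  66.] [621.  69.  90.] [611.  66.  88.] [ 20. 100. 114.]
top [297, 154, 10, 6, 51] [604. -17.  68.] [618.  11.  89.] [616.   8.  88.] [ 20.  97. 113.]
top [248, 161, 27, 15, 177] [552.  81.  68.] [596. 160.  87.] [590. 151.  83.] [ 25.  19. 121.]
scene [256, 188, 28, 18, 233] [551.  80.  69.] [596. 160.  86.] [587. 147.  80.] [ 19.  37. 183.]
scene [289, 199, 15, 16, 119] [597.  24.  66.] [612.  69.  87.] [609.  64.  85.] [ 19. 134. 164.]
scene [305, 211, 11, 13, 90] [600. -17.  66.] [617.  11.  87.] [613.   7.  85.] [ 19. 138. 160.]
scene [331, 233, 34, 31, 315] [ 609. -174.   66.] [629. -82.  88.] [624. -91.  86.] [ 19. 138. 162.]
```

```bash
cat > pr.py <<'E'
from h import *
t=np.load("top0.npz"); s=np.load("scene0.npz")
def press(p):
    X=cloud(p); hsv=cv2.cvtColor(p["pixels"],cv2.COLOR_RGB2HSV)
    m=((hsv[...,0]<16)&(hsv[...,1]>120)&(abs(X[...,2]-61)<5)&(X[...,0]>540)&(X[...,0]<680)&(abs(X[...,1]+80)<180))
    m=cv2.morphologyEx(m.astype(np.uint8),cv2.MORPH_CLOSE,np.ones((9,9)))
    v,u=np.nonzero(m); w=onz(p,np.c_[u,v],61)[:,:2]
    (c,sz,a)=cv2.minAreaRect(w.astype(np.float32)); return c,sz,a
if __name__=="__main__":
    for n,p in(("top",t),("scene",s)):
        c,sz,a=press(p); print(n,c,sz,a)
        a=np.radians(a); 
        B=cv2.boxPoints((c,sz,np.degrees(a))); B=B[np.argsort(B[:,1])]
        d=B[2:].mean(0)-B[:2].mean(0); yv=d/np.linalg.norm(d); xv=np.array([yv[1],-yv[0]])
        print("yaw",np.arctan2(xv[1],xv[0]))
        hsv=cv2.cvtColor(p["pixels"],cv2.COLOR_RGB2HSV)
        X=cloud(p); r=X[...,:2]-np.array(c); px=r@xv; py=r@yv
        k=(abs(px)<13)&(abs(py)<160)&(X[...,2]>40)&(hsv[...,0]>=16)
        for b in range(-160,160,6):
            q=k&(py>=b)&(py<b+6)
            if q.sum(): print(b+3,X[q][:,2].max().round(),px[q].mean().round(1),q.sum(),end=" | ")
        print()
E
python3 pr.py
```

```text
top (617.48876953125, -76.32496643066406) (77.35547637939453, 307.62200927734375) 4.985698223114014
yaw 0.08701674
-157 60.0 6.1 1 | -151 61.0 6.1 1 | -145 78.0 -2.8 6 | -139 78.0 0.7 9 | -133 78.0 -0.9 8 | -127 79.0 -0.9 10 | -121 80.0 -1.2 8 | -115 77.0 -0.3 10 | -109 78.0 -2.6 8 | -103 75.0 0.5 7 | -97 85.0 2.5 7 | -91 88.0 -1.6 9 | -85 89.0 -2.5 8 | -79 86.0 -0.7 9 | -73 87.0 -1.3 10 | -67 86.0 0.6 8 | -61 87.0 -2.2 9 | -55 90.0 -1.2 14 | -49 85.0 6.4 3 | -43 89.0 -2.5 7 | -37 90.0 -1.6 9 | -31 87.0 -0.3 6 | -25 87.0 -2.7 9 | -19 91.0 -1.2 12 | -13 89.0 -1.8 9 | -7 88.0 -1.1 8 | -1 91.0 0.2 4 | 17 60.0 -6.3 1 | 29 62.0 -8.6 1 | 35 63.0 -7.8 2 | 41 61.0 -7.4 2 | 47 62.0 -6.9 2 | 53 64.0 -7.2 1 | 59 89.0 -4.2 5 | 65 85.0 -1.0 10 | 71 89.0 -1.1 10 | 77 88.0 -2.7 9 | 83 89.0 -1.7 8 | 89 83.0 -0.0 4 | 101 86.0 -1.4 5 | 107 88.0 -1.2 10 | 113 89.0 -1.1 8 | 119 88.0 -3.1 11 | 125 87.0 -2.2 9 | 131 88.0 -2.2 11 | 137 90.0 -1.0 8 | 143 90.0 -1.2 12 | 
scene (617.6669311523438, -78.19131469726562) (78.88289642333984, 309.2355041503906) 4.6514458656311035
yaw 0.08118315
-145 76.0 -2.8 17 | -139 77.0 -3.2 19 | -133 76.0 -2.7 20 | -127 77.0 -3.3 19 | -121 76.0 -3.0 19 | -115 77.0 -3.5 20 | -109 77.0 -3.4 18 | -103 76.0 -3.2 15 | -97 86.0 -1.2 17 | -91 87.0 -4.3 24 | -85 87.0 -4.5 23 | -79 86.0 -5.3 20 | -73 87.0 -4.6 25 | -67 88.0 -4.6 22 | -61 87.0 -5.5 23 | -55 87.0 -5.0 21 | -49 80.0 -3.8 1 | -43 86.0 -3.8 30 | -37 86.0 -4.8 16 | -31 86.0 -5.1 16 | -25 87.0 -4.4 21 | -19 86.0 -4.5 21 | -13 86.0 -5.2 19 | -7 86.0 -4.8 21 | -1 85.0 -1.1 3 | 11 61.0 10.1 2 | 29 51.0 4.8 1 | 59 85.0 -4.3 3 | 65 87.0 -4.1 22 | 71 86.0 -4.9 17 | 77 86.0 -5.4 18 | 83 86.0 -5.2 19 | 89 85.0 -5.0 10 | 101 82.0 -0.3 8 | 107 86.0 -2.8 22 | 113 87.0 -5.1 19 | 119 86.0 -5.9 15 | 125 85.0 -4.2 14 | 131 86.0 -5.3 19 | 137 86.0 -5.5 13 | 143 86.0 -5.4 17 | 149 84.0 -6.3 6 |
```

```bash
cat > loc.py <<'E'
from h import *
def knob(p):
    X=cloud(p); m=(p["pixels"].max(2)<75)&(X[...,2]>92)&(X[...,2]<120)&(X[...,0]>430)&(X[...,0]<640)&(abs(X[...,1]-130)<90)
    return X[m], m
def boxes(p):
    X=cloud(p); hsv=cv2.cvtColor(p["pixels"],cv2.COLOR_RGB2HSV)
    for n,zt,sel in(("tray",30,(hsv[...,0]<14)&(hsv[...,1]>110)),("bin",55,(hsv[...,1]<70))):
        z=X[...,2]
        m=(sel&(z>zt-9)&(z<zt+8)&(X[...,0]>280)&(X[...,0]<535)&(abs(X[...,1]-(-145 if n=="tray" else 185))<135)).astype(np.uint8)
        k,l,st,_=cv2.connectedComponentsWithStats(cv2.dilate(m,np.ones((3,3)))); i=1+st[1:,4].argmax(); m=m*(l==i)
        w=X[m>0][:,:2].astype(np.float32); c,s_,a=cv2.minAreaRect(w); print(n,np.round(c),np.round(s_),round(a,1),len(w),"med",z[m>0].mean().round())
if __name__=="__main__":
    for n in("top","scene"):
        p=np.load(n+"0.npz"); a,m=knob(p)
        print(n,"knob",len(a),a.min(0).round(),a.max(0).round(),a.mean(0).round())
        boxes(p)
E
python3 loc.py
```

```text
top knob 31 [547. 165.  92.] [561. 179. 120.] [553. 171. 111.]
tray [ 416. -142.] [193. 180.] 88.6 502 med 29.0
bin [407. 185.] [174. 174.] 87.9 453 med 54.0
scene knob 37 [545. 162.  92.] [558. 175. 114.] [551. 167. 105.]
tray [ 414. -142.] [196. 180.] 88.1 1201 med 28.0
bin [405. 184.] [175. 173.] 87.9 610 med 53.0
```

```bash
python3 -m jog '[[[3.42,-2.79,0],[0,0,-0.101],0],[[3.42,-2.79,0],[0,0,-0.101],0],[[3.42,-2.79,0],[0,0,-0.101],0],[[3.42,-2.79,0],[0,0,-0.101],0],[[3.42,-2.79,0],[0,0,-0.101],0],[[3.42,-2.79,0],[0,0,-0.101],0],[[3.42,-2.79,0],[0,0,-0.101],0],[[3.42,-2.79,0],[0,0,-0.101],0],[[3.42,-2.79,0],[0,0,-0.101],0],[[3.42,-2.79,0],[0,0,-0.101],0],[[3.42,-2.79,0],[0,0,-0.101],0],[[3.42,-2.79,0],[0,0,-0.101],0]]' 40
cat > st.py <<'E'
from h import *
s=robot.read_state(); q=np.array(s["ee_rot"]); R=RR.from_quat(q[[1,2,3,0]]).as_matrix()
print("t",round(s["t"],2),"pos",np.round(s["eef_pos"],1),"yaw y",np.arctan2(R[1,1],R[0,1]).round(3),"zax",R[:,2].round(3),"gap",round(s["finger_gap"],1),"grip",round(s["grip_force"],1),"F",np.round(s["force"],1),"j",np.round(s["joint_positions"],2))
E
python3 st.py
python3 - <<'E'
from h import *
c=cap("wrist"); print(c["eye"],c["rotation"]); save(c,"w0.png",s=1.0); np.savez("w0.npz",**c)
E
```

```text
t: 1.6
eef_pos: [553.8, 169.4, 231.0]
ee_rot: [-0.0, 0.678, 0.735, -0.0]
force: [0.5, -0.3, -0.3]
finger_gap: 42.6
grip_force: 0.0
t 1.6 pos [553.8 169.4 231. ] yaw y 0.081 zax [-0.001 -0.    -1.   ] gap 42.6 grip 0.0 F [ 0.5 -0.3 -0.3] j [0.16 0.36 0.09 1.3  0.   1.65]
[549.46644987 240.02551574 373.31104752] [0.14131051 0.98914319 0.03987789 0.00606915]
```

View pics/w0.png

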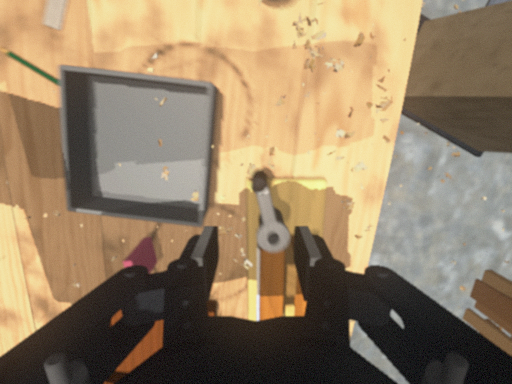

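The wrist view shows the knob at (260,180) and the pivot boss at (272,236), between the fingers.

```bash
python3 - <<'E'
from h import *
c=np.load("w0.npz"); X=cloud(c)
g=(c["pixels"].max(2)<70)
m=np.zeros_like(g); m[160:200,240:280]=1; m&=g&(X[...,2]>95)
v,u=np.nonzero(m); print(u.min(),u.max(),v.min(),v.max(),X[m].min(0),X[m].max(0))
print("knob", onz(c,[[260,180],[u.mean(),v.mean()]],113).round(1)); 
print("piv",onz(c,[[272,236]],90).round(1), X[229:244,265:280,2].max(), X[190:215,262:268,2].round()[::6])
E
```

```text
Traceback (most recent call last):
ValueError: zero-size array to reduction operation minimum which has no identity
```

```bash
python3 - <<'E'
from h import *
c=np.load("w0.npz"); X=cloud(c)
print("knob", onz(c,[[260,180]],113).round(1), X[180,260], c["depth"][180,260],"piv",onz(c,[[272,236]],90).round(1),X[236,272])
print(X[300,275],X[200,400//1-70],c["k1"],c["intrinsics"])
E
```

```text
knob [[559.  174.4 113. ]] [559.03387713 174.37080753 113.01331956] 268.42783 piv [[579.  104.6  90. ]] [579.58613526 101.69034917  83.95233258]
[595.45557349  -4.09736095  60.57404354] [6.65868904e+02 1.24519620e+02 1.02109343e-01] -0.04390052864358355 [[274.833103     0.         255.85100347]
 [  0.         274.833103   189.55278475]
 [  0.           0.           1.        ]]
```

```bash
python3 -m jog '[[[0.3,0.3,-3],[0,0,0],0.5],[[0,0,-5],[0,0,0],0.5],[[0,0,-4],[0,0,0],0.5],[[0,0,-2.5],[0,0,0],0.3],[[0,0,0],[0,0,0],-0.2],[[0,0,0],[0,0,0],-1],[[0,0,0],[0,0,0],-1],[[0,0,0],[0,0,0],-1],[[0,0,0],[0,0,0],-1]]' 40; python3 st.py; python3 - <<'E'
from h import *
c=cap("top"); np.savez("top1.npz",**c)
X=cloud(c); print(X[160:185:4,244])
c=cap("scene"); np.savez("scene1.npz",**c); save(c,"s2.png",(235,150,345,240),6)
E
```

```text
t: 2.78
eef_pos: [555.7, 173.8, 87.4]
ee_rot: [-0.0, 0.677, 0.736, 0.0]
force: [-6.1, 2.3, 4.2]
finger_gap: 16.9
grip_force: 39.1
t 2.77 pos [555.7 173.8  87.4] yaw y 0.084 zax [ 0.     0.001 -1.   ] gap 16.9 grip 39.1 F [-6.1  2.3  4.2] j [ 0.16  0.44 -0.18  0.95  0.    1.65]
[[480.83439497 151.10146041 612.0754792 ]
 [473.12825047 150.87476565 615.96614555]
 [465.06370837 150.55853269 622.17081024]
 [457.9171155  150.40305325 624.31854464]
 [450.33577337 150.13931379 629.26191178]
 [443.11164226 149.93140841 632.81125196]
 [436.07858475 149.74888512 635.73847481]]
```

View pics/s2.png

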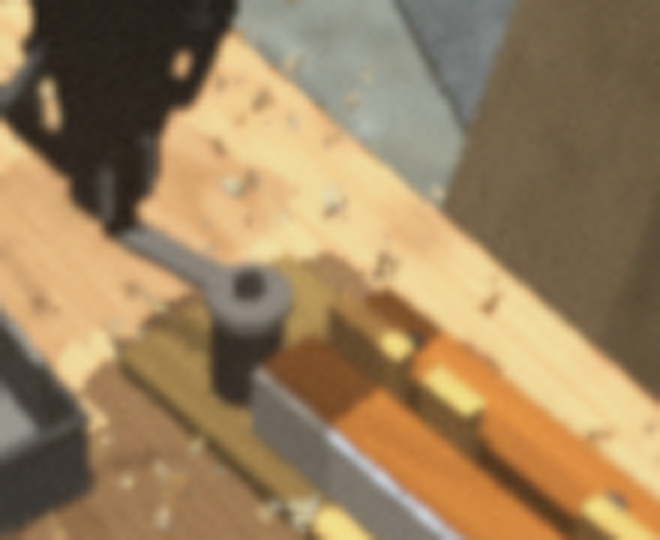

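The fingers hold the knob (gap 16.9). I'll lead it round in small arcs.

```bash
python3 -m jog '[[[-0.69,-0.29,0],[0,0,0],-1],[[-0.69,-0.29,0],[0,0,0],-1],[[-0.62,-0.42,0],[0,0,0],-1],[[-0.61,-0.42,0],[0,0,0],-1],[[-0.52,-0.54,0],[0,0,0],-1],[[-0.52,-0.54,0],[0,0,0],-1]]' 40; python3 st.py
```

```text
t: 3.62
eef_pos: [521.0, 148.9, 87.7]
ee_rot: [0.001, 0.677, 0.736, 0.002]
force: [4.7, 4.6, -3.1]
finger_gap: 16.6
grip_force: 39.6
t 3.62 pos [521.  148.9  87.7] yaw y 0.085 zax [ 0.004  0.001 -1.   ] gap 16.6 grip 39.6 F [ 4.7  4.6 -3.1] j [ 0.13  0.37 -0.29  0.9   0.    1.61]
```

```bash
python3 -m jog '[[[-0.4,-0.63,0],[0,0,0],-1],[[-0.4,-0.63,0],[0,0,0],-1],[[-0.28,-0.7,0],[0,0,0],-1],[[-0.28,-0.7,0],[0,0,0],-1],[[-0.15,-0.7,0],[0,0,0],-1],[[-0.05,-0.5,0],[0,0,0],-1],[[0,0,0],[0,0,0],-1]]' 40; python3 st.py;  python3 - <<'E'
from h import *
c=cap("top"); np.savez("top1.npz",**c)
c=cap("scene"); np.savez("scene1.npz",**c); save(c,"s3.png",(235,150,395,310),3.7)
E
```

```text
t: 4.5
eef_pos: [504.6, 109.7, 87.4]
ee_rot: [0.001, 0.677, 0.736, 0.001]
force: [-1.0, -0.5, 8.3]
finger_gap: 16.5
grip_force: 40.8
t 4.5 pos [504.6 109.7  87.4] yaw y 0.084 zax [ 0.002 -0.    -1.   ] gap 16.5 grip 40.8 F [-1.  -0.5  8.3] j [ 0.06  0.34 -0.35  0.88 -0.    1.54]
```

View pics/s3.png

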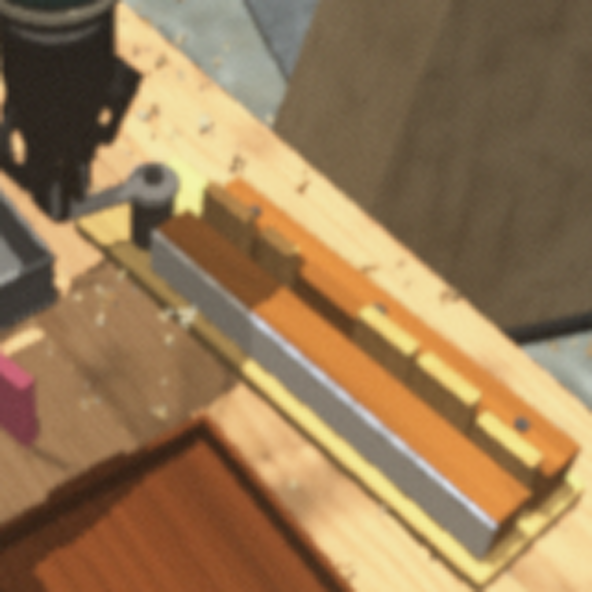

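The lever points across the base at the stop (about 1.36 rad by geometry), the jaw is backed off, and all five packers still stand. I'll release the knob and go over the slot at +125.

```bash
python3 -m jog '[[[0,0,0],[0,0,0],0],[[0,0,0],[0,0,0],0],[[0,0,4],[0,0,0],0],[[0,0,5],[0,0,0],0],[[3.5,-2,2],[0,0,0],0],[[3.5,-2,0],[0,0,0],0],[[3.4,-2,0],[0,0,0],0],[[0,0,0],[0,0,0],0]]' 40; python3 st.py;  python3 - <<'E'
from h import *
c=cap("wrist"); np.savez("w1.npz",**c); save(c,"w1.png")
for n in("top","scene"):
    c=cap(n); np.savez(n+"1.npz",**c)
E
```

```text
t: 5.6
eef_pos: [609.4, 48.6, 195.4]
ee_rot: [-0.0, 0.677, 0.736, -0.0]
force: [-0.5, -0.4, 0.4]
finger_gap: 42.7
grip_force: 0.0
t 5.6 pos [609.4  48.6 195.4] yaw y 0.082 zax [-0. -0. -1.] gap 42.7 grip 0.0 F [-0.5 -0.4  0.4] j [-0.05  0.42  0.1   1.25 -0.    1.43]
```

View pics/w1.png

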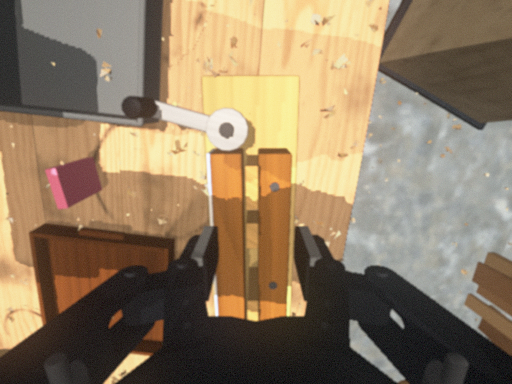

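The wrist view shows the gap at u≈251, between the jaw (229) and fence (275). I'll measure the packer tops by depth.

```bash
cat > tops.py <<'E'
from h import *
import sys
def tops(n):
    p=np.load(n); X=cloud(p); a=X[(X[...,2]>70)&(X[...,2]<92)&(X[...,0]>585)&(X[...,0]<650)&(X[...,1]<85)&(X[...,1]>-190-40)]
    d=np.array([-.085,.996]); x=np.array([.996,.085]); r=a[:,:2]-[617,-77]; py=r@d; px=r@x
    for c in(125,75,25,-25,-75,-125):
        k=abs(py-c)<20; z=a[k][:,2]
        if k.sum()>5:
            k2=k&(a[:,2]>np.percentile(z,90)-3); print(n,c,k2.sum(),"px %.1f py %.1f..%.1f z %.1f"%(np.median(px[k2]),py[k2].min(),py[k2].max(),np.median(a[k2][:,2])),"world",a[k2].mean(0).round(1))
if __name__=="__main__":
    for n in sys.argv[1:]: tops(n)
E
python3 tops.py w1.npz top1.npz scene1.npz
```

```text
w1.npz 125 497 px 0.1 py 105.1..144.9 z 84.7 world [606.6  48.4  84.7]
w1.npz 75 310 px 0.5 py 60.0..88.2 z 84.7 world [610.8  -2.8  84.7]
w1.npz -25 208 px 0.0 py -31.0..-5.2 z 84.7 world [618.5 -94.4  84.8]
top1.npz -75 32 px -1.5 py -94.5..-56.2 z 86.2 world [ 621.4 -150.3   86.7]
top1.npz -125 16 px -3.3 py -144.3..-106.6 z 77.8 world [ 625.2 -201.    77.6]
scene1.npz 125 47 px -1.8 py 105.8..144.9 z 84.5 world [604.8  46.6  84.6]
scene1.npz 75 38 px -2.2 py 60.8..87.8 z 84.4 world [608.9  -3.7  84.6]
scene1.npz -25 63 px -2.8 py -44.9..-5.2 z 84.2 world [ 616.6 -102.1   84.3]
scene1.npz -75 70 px -1.5 py -95.0..-55.6 z 85.4 world [ 621.8 -153.2   85.5]
scene1.npz -125 77 px -1.6 py -144.7..-105.1 z 75.3 world [ 626.  -201.5   75.3]
```

```bash
python3 -m jog '[[[-0.2,0,-5],[0,0,0],0],[[0,0,-5],[0,0,0],0],[[0,0,-2.9],[0,0,0],0],[[0,0,0],[0,0,0],-1],[[0,0,0],[0,0,0],-1],[[0,0,0],[0,0,0],-1],[[0,0,0],[0,0,0],-1],[[0,0,0],[0,0,0],-1],[[0,0,2],[0,0,0],-1],[[0,0,3],[0,0,0],-1],[[0,0,4],[0,0,0],-1],[[0,0,3],[0,0,0],-1]]' 40; python3 st.py
```

```text
t: 7.25
eef_pos: [606.4, 50.0, 190.8]
ee_rot: [0.001, 0.677, 0.736, 0.001]
force: [0.8, -0.5, -0.3]
finger_gap: 10.8
grip_force: 40.4
t 7.25 pos [606.4  50.  190.8] yaw y 0.084 zax [ 0.004 -0.    -1.   ] gap 10.8 grip 40.4 F [ 0.8 -0.5 -0.3] j [-0.05  0.42  0.08  1.23  0.    1.44]
```

```bash
python3 -m jog '[[[-3.8,-2.8,0],[0,0,0],-1],[[-3.8,-2.8,0],[0,0,0],-1],[[-3.8,-2.8,0],[0,0,0],-1],[[-3.8,-2.8,0],[0,0,0],-1],[[-3.9,-2.8,0],[0,0,0],-1],[[0,0,0],[0,0,0],-1]]' 40; python3 st.py; cat > look.py <<'E'
from h import *; import sys, loc
for n in sys.argv[1:]:
    c=cap(n); np.savez(n+"2.npz",**c); print(n)
    try: loc.boxes(c)
    except Exception as e: print(e)
E
python3 look.py scene top
```

```text
t: 8.0
eef_pos: [413.4, -91.3, 189.0]
ee_rot: [0.001, 0.678, 0.735, 0.0]
force: [1.1, 0.2, 0.2]
finger_gap: 10.9
grip_force: 40.5
t 8.0 pos [413.4 -91.3 189. ] yaw y 0.081 zax [ 0.003 -0.001 -1.   ] gap 10.9 grip 40.5 F [1.1 0.2 0.2] j [-0.41  0.11 -0.37  1.09 -0.    1.08]
scene
tray [ 414. -142.] [196. 181.] 88.1 1191 med 28.0
bin [406. 184.] [177. 175.] 87.8 616 med 53.0
top
tray [418. -75.] [ 66. 183.] 82.7 234 med 28.0
bin [407. 185.] [174. 175.] 87.9 459 med 54.0
```

```bash
python3 -m jog '[[[0.1,0,-4],[0,0,0],-1],[[0,0,-4],[0,0,0],-1],[[0,0,-3],[0,0,0],-1],[[0,0,-0.9],[0,0,0],-1],[[0,0,0],[0,0,0],-1]]' 40; python3 st.py; python3 - <<'E'
from h import *
c=cap("scene"); save(c,"s4.png",(200,235,350,375),4); np.savez("scene2.npz",**c)
E
```

```text
t: 8.72
eef_pos: [416.5, -89.9, 68.7]
ee_rot: [0.0, 0.677, 0.736, 0.0]
force: [-0.1, -0.2, 0.0]
finger_gap: 10.8
grip_force: 40.4
t 8.72 pos [416.5 -89.9  68.7] yaw y 0.085 zax [ 0. -0. -1.] gap 10.8 grip 40.4 F [-0.1 -0.2  0. ] j [-0.4   0.22 -0.59  0.76  0.    1.08]
```

View pics/s4.png

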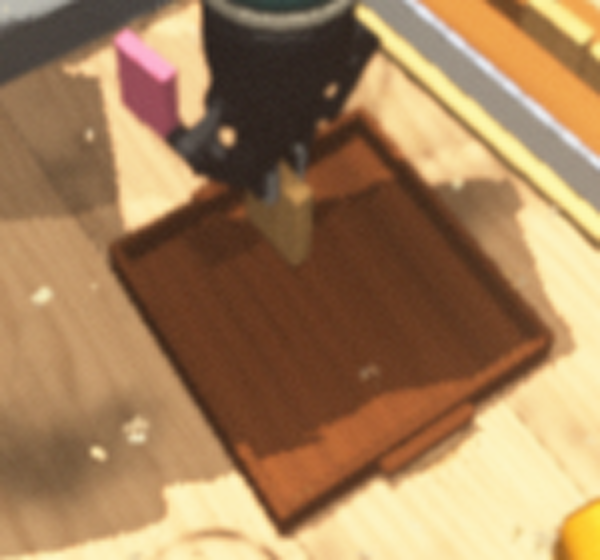

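The packer hangs inside the tray (295,215), with its foot just above the floor. I'll lower it slightly, release, and go to the narrow slot.

```bash
python3 -m jog '[[[0,0,-0.6],[0,0,0],-1],[[0,0,0],[0,0,0],-1],[[0,0,0],[0,0,0],-0.4],[[0,0,0],[0,0,0],-0.2],[[0,0,0],[0,0,0],-0.2],[[0,0,4],[0,0,0],-0.2],[[0,0,5],[0,0,0],0],[[0,0,4],[0,0,0],0]]' 40; python3 st.py; python3 -m jog '[[[4,1.8,0],[0,0,0],0],[[4,1.8,0],[0,0,0],0],[[4,1.8,0],[0,0,0],0],[[4,1.8,0],[0,0,0],0],[[3.3,1.5,0],[0,0,0],0],[[0,0,0],[0,0,0],0]]'; python3 - <<'E'
from h import *
for n in("scene","wrist"):
    c=cap(n); np.savez(n+"2.npz",**c)
c=np.load("scene2.npz"); save(c,"s5.png",(200,235,350,375),4)
import tops; tops.tops("wrist2.npz"); tops.tops("scene2.npz")
E
python3 st.py
```

```text
t: 9.78
eef_pos: [415.8, -90.1, 194.2]
ee_rot: [0.0, 0.677, 0.736, 0.0]
force: [1.9, 0.6, -0.1]
finger_gap: 42.5
grip_force: 0.0
t 9.78 pos [415.8 -90.1 194.2] yaw y 0.084 zax [ 0.001 -0.    -1.   ] gap 42.5 grip 0.0 F [ 1.9  0.6 -0.1] j [-0.41  0.11 -0.35  1.11 -0.    1.08]
t: 10.52
eef_pos: [610.2, -2.2, 191.4]
ee_rot: [-0.0, 0.676, 0.737, -0.0]
force: [-0.6, 0.1, -0.1]
finger_gap: 42.7
grip_force: 0.0
wrist2.npz 75 371 px 0.1 py 59.9..87.9 z 84.5 world [610.8  -3.   84.6]
wrist2.npz -25 362 px 0.1 py -44.9..-5.0 z 84.8 world [ 619.3 -101.6   84.8]
wrist2.npz -75 187 px 0.1 py -78.4..-55.1 z 84.8 world [ 622.8 -143.3   84.8]
scene2.npz 75 41 px -1.6 py 60.4..88.5 z 84.2 world [609.   -3.5  84.2]
scene2.npz -25 61 px -1.8 py -44.9..-5.5 z 84.3 world [ 617.2 -103.2   84.5]
scene2.npz -75 71 px -2.6 py -94.8..-55.6 z 85.6 world [ 621.3 -152.5   85.7]
scene2.npz -125 73 px -1.6 py -144.6..-105.4 z 75.5 world [ 626.  -201.7   75.5]
t 10.62 pos [608.5  -3.  191.9] yaw y 0.084 zax [-0.001  0.    -1.   ] gap 42.6 grip 0.0 F [0.7 1.2 0.3] j [-0.14  0.42  0.09  1.24 -0.    1.35]
```

View pics/s5.png

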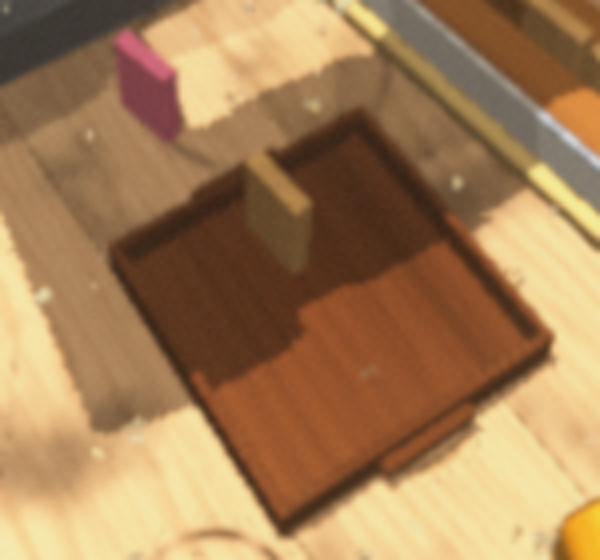

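The packer stands upright in the tray. Next is the narrow one, which spans 60..88.

```bash
python3 -m jog '[[[0.2,0,-5],[0,0,0],0],[[0,0,-5],[0,0,0],0],[[0,0,-2.6],[0,0,0],0],[[0,0,0],[0,0,0],-1],[[0,0,0],[0,0,0],-1],[[0,0,0],[0,0,0],-1],[[0,0,0],[0,0,0],-1],[[0,0,0],[0,0,0],-1]]' 40; python3 st.py; python3 -m jog '[[[0,0,3],[0,0,0],-1],[[0,0,4],[0,0,0],-1],[[0,0,5],[0,0,0],-1],[[-3.4,3.1,0],[0,0,0],-1],[[-3.4,3.1,0],[0,0,0],-1],[[-3.4,3.1,0],[0,0,0],-1],[[-3.4,3.1,0],[0,0,0],-1],[[-3.4,3.1,0],[0,0,0],-1],[[-3.4,3.1,0],[0,0,0],-1],[[0,0,0],[0,0,0],-1]]';python3 st.py; python3 look.py scene
```

```text
t: 11.62
eef_pos: [610.0, -3.4, 67.7]
ee_rot: [0.0, 0.677, 0.736, -0.0]
force: [-5.6, -1.2, -1.4]
finger_gap: 11.4
grip_force: 39.5
t 11.62 pos [610.   -3.4  67.7] yaw y 0.084 zax [-0.    -0.001 -1.   ] gap 11.4 grip 39.5 F [-5.6 -1.2 -1.4] j [-0.14  0.5  -0.14  0.94 -0.    1.35]
t: 12.88
eef_pos: [405.2, 184.2, 188.2]
ee_rot: [0.001, 0.676, 0.737, 0.001]
force: [-0.5, -0.0, -0.8]
finger_gap: 11.0
grip_force: 39.6
t 12.88 pos [405.2 184.2 188.2] yaw y 0.087 zax [ 0.003  0.001 -1.   ] gap 11.0 grip 39.6 F [-0.5 -0.  -0.8] j [ 0.24  0.14 -0.32  1.1   0.    1.73]
scene
tray [ 413. -143.] [195. 180.] 87.9 1175 med 28.0
bin [405. 185.] [176. 173.] 87.8 558 med 53.0
```

```bash
python3 -m jog '[[[0,3.5,0],[0,0,0],-1],[[0,0,-5],[0,0,0],-1],[[0,0,-5],[0,0,0],-1],[[0,0,-2.8],[0,0,0],-1],[[0,0,0],[0,0,0],-1],[[0,0,0],[0,0,0],-1]]' 40; python3 st.py; python3 -m jog '[[[0,0,0],[0,0,0],-0.4],[[0,0,0],[0,0,0],-0.2],[[0,0,0],[0,0,0],-0.2],[[0,0,4],[0,0,0],-0.2],[[0,0,5],[0,0,0],0],[[0,0,4],[0,0,0],0]]'
python3 st.py;  python3 look.py scene top
```

```text
t: 13.68
eef_pos: [407.9, 217.6, 59.0]
ee_rot: [0.0, 0.677, 0.736, 0.001]
force: [1.0, -0.0, -0.5]
finger_gap: 11.0
grip_force: 41.4
t 13.68 pos [407.9 217.6  59. ] yaw y 0.083 zax [ 0.001  0.    -1.   ] gap 11.0 grip 41.4 F [ 1.  -0.  -0.5] j [ 0.31  0.29 -0.53  0.76 -0.    1.8 ]
t: 14.42
eef_pos: [406.8, 218.0, 190.3]
ee_rot: [0.0, 0.677, 0.736, 0.0]
force: [0.9, -1.1, -0.6]
finger_gap: 42.7
grip_force: 0.0
t 14.43 pos [406.8 218.  190.3] yaw y 0.084 zax [ 0.001  0.    -1.   ] gap 42.7 grip 0.0 F [ 0.9 -1.1 -0.6] j [ 0.32  0.17 -0.28  1.11 -0.    1.8 ]
scene
tray [ 414. -142.] [195. 181.] 87.8 1174 med 28.0
bin [405. 184.] [176. 174.] 87.2 584 med 53.0
top
tray [ 416. -142.] [193. 181.] 88.6 528 med 28.0
bin [405. 143.] [ 90. 174.] 87.9 188 med 54.0
```

Next, the -25 packer at (619,-102).

```bash
python3 -m jog '[[[2.7,-4,0],[0,0,0],0],[[2.7,-4,0],[0,0,0],0],[[2.7,-4,0],[0,0,0],0],[[2.6,-4,0],[0,0,0],0],[[2.6,-4,0],[0,0,0],0],[[2.6,-4,0],[0,0,0],0],[[2.6,-4,0],[0,0,0],0],[[2.6,-4,0],[0,0,0],0],[[0,0,0],[0,0,0],0]]' 40; python3 st.py;  python3 - <<'E'
from h import *
import tops,loc
for n in("scene","wrist","top"):
    c=cap(n); np.savez(n+"2.npz",**c)
tops.tops("wrist2.npz")
X=cloud(np.load("scene2.npz")); m=(X[...,0]>325)&(X[...,0]<485)&(X[...,1]>105)&(X[...,1]<265)&(X[...,2]>10)
k=m&(abs(X[...,0]-405)<50)&(abs(X[...,1]-220)<40); print("bin content zmax",X[k][:,2].max(),X[k&(X[...,2]>62)].mean(0))
E
```

```text
t: 15.65
eef_pos: [618.7, -104.6, 186.7]
ee_rot: [-0.0, 0.678, 0.735, -0.0]
force: [-0.9, 0.3, -0.3]
finger_gap: 42.9
grip_force: 0.0
t 15.65 pos [ 618.7 -104.6  186.7] yaw y 0.081 zax [-0.001  0.    -1.   ] gap 42.9 grip 0.0 F [-0.9  0.3 -0.3] j [-0.3   0.46  0.13  1.25 -0.    1.19]
wrist2.npz -25 542 px 0.3 py -44.9..-5.2 z 84.7 world [ 619.4 -101.6   84.7]
wrist2.npz -75 464 px 0.2 py -94.8..-55.0 z 84.8 world [ 623.7 -151.    84.8]
wrist2.npz -125 356 px 0.1 py -144.8..-105.1 z 74.8 world [ 627.6 -201.1   74.8]
bin content zmax 75.66321937315149 [406.17886128 215.43092851  71.15775604]
```

```bash
python3 -m jog '[[[0,0.3,-5],[0,0,0],0],[[0,0,-5],[0,0,0],0],[[0,0,-2.2],[0,0,0],0],[[0,0,0],[0,0,0],-1],[[0,0,0],[0,0,0],-1],[[0,0,0],[0,0,0],-1],[[0,0,0],[0,0,0],-1],[[0,0,0],[0,0,0],-1]]' 40; python3 st.py; python3 -m jog '[[[0,0,3],[0,0,0],-1],[[0,0,4],[0,0,0],-1],[[0,0,5],[0,0,0],-1],[[-4.1,-0.9,0],[0,0,0],-1],[[-4.1,-0.9,0],[0,0,0],-1],[[-4.1,-0.9,0],[0,0,0],-1],[[-4.1,-0.8,0],[0,0,0],-1],[[-4.1,-0.8,0],[0,0,0],-1],[[0,0,0],[0,0,0],-1],[[0,0,0],[0,0,0],-1]]';python3 st.py; python3 look.py scene
```

```text
t: 16.8
eef_pos: [617.9, -98.8, 67.5]
ee_rot: [0.0, 0.677, 0.736, 0.0]
force: [-4.3, 3.1, 7.9]
finger_gap: 10.9
grip_force: 42.4
t 16.8 pos [617.9 -98.8  67.5] yaw y 0.084 zax [ 0.001  0.    -1.   ] gap 10.9 grip 42.4 F [-4.3  3.1  7.9] j [-0.29  0.52 -0.1   0.95  0.    1.2 ]
t: 18.05
eef_pos: [413.5, -142.5, 187.0]
ee_rot: [0.001, 0.677, 0.736, 0.0]
force: [0.2, -0.6, -0.5]
finger_gap: 10.7
grip_force: 41.3
t 18.05 pos [ 413.5 -142.5  187. ] yaw y 0.084 zax [ 0.002 -0.001 -1.   ] gap 10.7 grip 41.3 F [ 0.2 -0.6 -0.5] j [-0.52  0.13 -0.34  1.09  0.    0.97]
scene
tray [ 414. -143.] [197. 180.] 87.8 1086 med 28.0
bin [406. 185.] [177. 175.] 87.6 595 med 53.0
```

```bash
python3 -m jog '[[[0,0,-5],[0,0,0],-1],[[0,0,-5],[0,0,0],-1],[[0,0,-2.5],[0,0,0],-1],[[0,0,0],[0,0,0],-1],[[0,0,0],[0,0,0],-1]]' 40; python3 st.py; python3 -m jog '[[[0,0,0],[0,0,0],-0.4],[[0,0,0],[0,0,0],-0.2],[[0,0,0],[0,0,0],-0.2],[[0,0,4],[0,0,0],-0.2],[[0,0,5],[0,0,0],0],[[0,0,4],[0,0,0],0],[[4.2,0,0],[0,0,0],0],[[4.2,0,0],[0,0,0],0],[[4.2,-0.3,0],[0,0,0],0],[[4.2,-0.4,0],[0,0,0],0],[[4.2,-0.4,0],[0,0,0],0],[[0,0,0],[0,0,0],0]]'
python3 st.py;  python3 look.py scene wrist; python3 tops.py wrist2.npz
```

```text
t: 18.73
eef_pos: [413.6, -142.2, 61.7]
ee_rot: [0.0, 0.677, 0.736, 0.0]
force: [-0.1, -0.0, -0.2]
finger_gap: 11.4
grip_force: 42.8
t 18.73 pos [ 413.6 -142.2   61.7] yaw y 0.085 zax [ 0. -0. -1.] gap 11.4 grip 42.8 F [-0.1 -0.  -0.2] j [-0.52  0.25 -0.58  0.75  0.    0.97]
t: 20.23
eef_pos: [624.7, -153.2, 190.1]
ee_rot: [-0.0, 0.677, 0.736, -0.0]
force: [-0.4, 0.7, -0.4]
finger_gap: 43.1
grip_force: 0.0
t 20.23 pos [ 624.7 -153.2  190.1] yaw y 0.085 zax [-0.  0. -1.] gap 43.1 grip 0.0 F [-0.4  0.7 -0.4] j [-0.37  0.48  0.19  1.27  0.    1.12]
scene
tray [ 414. -142.] [196. 182.] 88.2 1206 med 28.0
bin [406. 184.] [176. 175.] 88.0 547 med 53.0
wrist
tray [ 417. -142.] [196. 181.] 87.7 4067 med 27.0
attempt to get argmax of an empty sequence
wrist2.npz -75 528 px 0.6 py -95.0..-55.2 z 84.7 world [ 623.9 -151.2   84.7]
wrist2.npz -125 410 px 0.5 py -144.6..-105.1 z 74.7 world [ 627.7 -200.8   74.8]
```

```bash
python3 -m jog '[[[0,0,-5],[0,0,0],0],[[0,0,-5],[0,0,0],0],[[0,0,-2.5],[0,0,0],0],[[0,0,0],[0,0,0],-1],[[0,0,0],[0,0,0],-1],[[0,0,0],[0,0,0],-1],[[0,0,0],[0,0,0],-1],[[0,0,0],[0,0,0],-1]]' 40; python3 st.py; python3 -m jog '[[[0,0,3],[0,0,0],-1],[[0,0,4],[0,0,0],-1],[[0,0,5],[0,0,0],-1],[[-4.2,-0.9,0],[0,0,0],-1],[[-4.2,-0.9,0],[0,0,0],-1],[[-4.2,-0.9,0],[0,0,0],-1],[[-4.2,-0.9,0],[0,0,0],-1],[[-4.2,-0.8,0],[0,0,0],-1],[[0,0,0],[0,0,0],-1],[[0,0,0],[0,0,0],-1]]';python3 st.py; python3 look.py scene
```

```text
t: 21.32
eef_pos: [622.6, -153.3, 67.8]
ee_rot: [0.001, 0.677, 0.736, -0.0]
force: [-6.0, 0.7, 8.1]
finger_gap: 11.2
grip_force: 42.2
t 21.32 pos [ 622.6 -153.3   67.8] yaw y 0.084 zax [ 0.001 -0.001 -1.   ] gap 11.2 grip 42.2 F [-6.   0.7  8.1] j [-0.37  0.54 -0.05  0.98 -0.    1.12]
t: 22.58
eef_pos: [413.5, -197.5, 187.2]
ee_rot: [0.001, 0.677, 0.736, 0.0]
force: [0.6, -0.1, -1.7]
finger_gap: 11.4
grip_force: 41.2
t 22.57 pos [ 413.5 -197.5  187.2] yaw y 0.084 zax [ 0.002 -0.001 -1.   ] gap 11.4 grip 41.2 F [ 0.6 -0.1 -1.7] j [-0.62  0.17 -0.3   1.1   0.    0.86]
scene
tray [ 414. -142.] [196. 180.] 87.7 985 med 28.0
bin [406. 185.] [178. 174.] 87.9 593 med 53.0
```

```bash
python3 -m jog '[[[0,0.2,-5],[0,0,0],-1],[[0,0,-5],[0,0,0],-1],[[0,0,-2.5],[0,0,0],-1],[[0,0,0],[0,0,0],-1],[[0,0,0],[0,0,0],-1]]' 40; python3 st.py; python3 -m jog '[[[0,0,0],[0,0,0],-0.4],[[0,0,0],[0,0,0],-0.2],[[0,0,0],[0,0,0],-0.2],[[0,0,4],[0,0,0],-0.2],[[0,0,5],[0,0,0],0],[[0,0,4],[0,0,0],0],[[4.2,0,0],[0,0,0],0],[[4.3,0,0],[0,0,0],0],[[4.3,-0.2,0],[0,0,0],0],[[4.3,-0.2,0],[0,0,0],0],[[4.2,-0.2,0],[0,0,0],0],[[0,0,0],[0,0,0],0]]'
python3 st.py;  python3 look.py scene wrist; python3 tops.py wrist2.npz
```

```text
t: 23.25
eef_pos: [413.5, -195.2, 61.5]
ee_rot: [0.0, 0.677, 0.736, 0.0]
force: [-0.2, 0.3, 0.2]
finger_gap: 11.2
grip_force: 42.9
t 23.25 pos [ 413.5 -195.2   61.5] yaw y 0.085 zax [ 0. -0. -1.] gap 11.2 grip 42.9 F [-0.2  0.3  0.2] j [-0.62  0.28 -0.53  0.76  0.    0.87]
t: 24.75
eef_pos: [627.6, -201.0, 190.1]
ee_rot: [-0.0, 0.676, 0.737, -0.0]
force: [-0.6, 0.4, -0.5]
finger_gap: 42.6
grip_force: 0.0
t 24.75 pos [ 627.6 -201.   190.1] yaw y 0.085 zax [-0.  0. -1.] gap 42.6 grip 0.0 F [-0.6  0.4 -0.5] j [-0.43  0.51  0.24  1.3   0.    1.05]
scene
tray [ 414. -142.] [196. 182.] 87.8 1205 med 28.0
bin [406. 185.] [177. 175.] 87.9 573 med 53.0
wrist
tray [ 426. -143.] [195. 163.] 88.1 3178 med 28.0
attempt to get argmax of an empty sequence
wrist2.npz -125 506 px 0.4 py -144.9..-105.2 z 74.7 world [ 627.9 -200.9   74.7]
```

```bash
python3 -m jog '[[[0,0,-5],[0,0,0],0],[[0,0,-5],[0,0,0],0],[[0,0,-2.7],[0,0,0],0],[[0,0,0],[0,0,0],-0.4],[[0,0,0],[0,0,0],-1],[[0,0,0],[0,0,0],-1],[[0,0,0],[0,0,0],-1],[[0,0,0],[0,0,0],-1],[[0,0,0],[0,0,0],-1]]' 50; python3 st.py; python3 -m jog '[[[0,0,3],[0,0,0],-1],[[0,0,4],[0,0,0],-1],[[0,0,5],[0,0,0],-1],[[-2.5,3.9,0],[0,0,0],-1],[[-2.5,3.9,0],[0,0,0],-1],[[-2.5,3.9,0],[0,0,0],-1],[[-2.5,3.9,0],[0,0,0],-1],[[-2.5,3.9,0],[0,0,0],-1],[[-2.5,3.9,0],[0,0,0],-1],[[-2.4,3.9,0],[0,0,0],-1],[[-2.4,3.9,0],[0,0,0],-1],[[-2.3,3.7,0],[0,0,0],-1]]';python3 st.py; python3 look.py scene
```

```text
t: 25.98
eef_pos: [626.4, -201.5, 65.9]
ee_rot: [0.001, 0.677, 0.736, 0.0]
force: [-1.8, -0.2, 8.1]
finger_gap: 10.3
grip_force: 51.9
t 25.98 pos [ 626.4 -201.5   65.9] yaw y 0.084 zax [ 0.002 -0.001 -1.   ] gap 10.3 grip 51.9 F [-1.8 -0.2  8.1] j [-0.43  0.57 -0.    0.99 -0.    1.05]
t: 27.48
eef_pos: [404.1, 149.1, 185.1]
ee_rot: [0.0, 0.677, 0.736, 0.001]
force: [0.8, 0.6, 0.0]
finger_gap: 9.9
grip_force: 50.9
t 27.48 pos [404.1 149.1 185.1] yaw y 0.084 zax [ 0.002  0.    -1.   ] gap 9.9 grip 50.9 F [0.8 0.6 0. ] j [ 0.16  0.12 -0.36  1.09  0.    1.65]
scene
tray [ 414. -142.] [196. 181.] 87.7 1191 med 28.0
bin [405. 184.] [175. 174.] 87.8 535 med 53.0
```

```bash
python3 -m jog '[[[0,0,-5],[0,0,0],-1],[[0,0,-5],[0,0,0],-1],[[0,0,-2.6],[0,0,0],-1],[[0,0,0],[0,0,0],-1],[[0,0,0],[0,0,0],-1]]' 50; python3 st.py; python3 -m jog '[[[0,0,0],[0,0,0],-0.4],[[0,0,0],[0,0,0],-0.2],[[0,0,0],[0,0,0],-0.2],[[0,0,4],[0,0,0],-0.2],[[0,0,5],[0,0,0],0],[[0,0,4],[0,0,0],0],[[4.5,-1,0],[0,0,0],0],[[4.5,-1,0],[0,0,0],0],[[0,-1.5,0],[0,0,0],0],[[0,0,0],[0,0,0],0]]' 40
python3 st.py;  python3 look.py scene top; python3 - <<'E'
from h import *
c=np.load("scene2.npz"); save(c,"s6.png",(150,160,400,380),3)
E
```

```text
t: 28.15
eef_pos: [405.6, 148.0, 59.6]
ee_rot: [0.001, 0.677, 0.736, 0.001]
force: [0.2, 0.1, -0.9]
finger_gap: 10.5
grip_force: 50.9
t 28.15 pos [405.6 148.   59.6] yaw y 0.084 zax [ 0.002  0.    -1.   ] gap 10.5 grip 50.9 F [ 0.2  0.1 -0.9] j [ 0.16  0.24 -0.6   0.73  0.    1.65]
t: 29.4
eef_pos: [494.2, 112.3, 188.1]
ee_rot: [-0.0, 0.677, 0.736, -0.0]
force: [0.7, 0.9, -0.7]
finger_gap: 43.1
grip_force: 0.0
t 29.4 pos [494.2 112.3 188.1] yaw y 0.083 zax [-0.001 -0.    -1.   ] gap 43.1 grip 0.0 F [ 0.7  0.9 -0.7] j [ 0.06  0.25 -0.19  1.14 -0.    1.55]
scene
tray [ 414. -143.] [196. 181.] 87.8 1181 med 28.0
bin [405. 184.] [176. 173.] 88.0 596 med 53.0
top
tray [ 416. -142.] [194. 180.] 88.2 468 med 28.0
bin [409. 242.] [ 62. 174.] 86.3 189 med 54.0
```

View pics/s6.png

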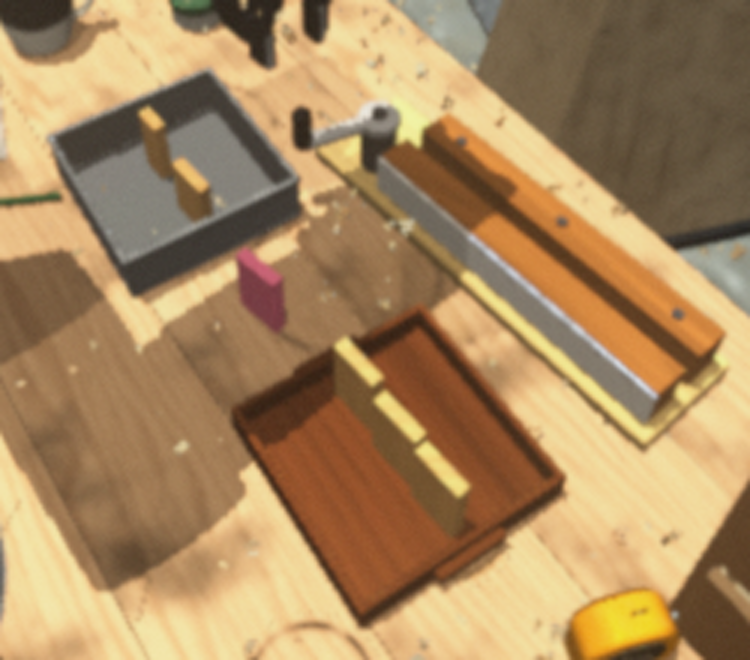

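All five stand in their proper containers: three in the tray around (400,430), the narrow one (155,140) and short one (192,187) in the bin. The gap is empty and the lever is still off. Next I'll grip the knob again.

```bash
python3 -m jog '[[[1.05,-0.25,0],[0,0,0],0.3],[[0,0,-5],[0,0,0],0.3],[[0,0,-5.2],[0,0,0],0.3],[[0,0,0],[0,0,0],0],[[0,0,0],[0,0,0],-1],[[0,0,0],[0,0,0],-1],[[0,0,0],[0,0,0],-1],[[0,0,0],[0,0,0],-1]]' 40; python3 st.py; python3 -m jog '[[[0.17,0.8,0],[0,0,0],-1],[[0.17,0.79,0],[0,0,0],-1],[[0.4,0.85,0],[0,0,0],-1],[[0.41,0.84,0],[0,0,0],-1],[[0.6,0.72,0],[0,0,0],-1],[[0.6,0.72,0],[0,0,0],-1]]'; python3 st.py
```

```text
t: 30.5
eef_pos: [504.7, 110.8, 88.3]
ee_rot: [-0.0, 0.677, 0.736, 0.0]
force: [-11.0, 1.3, 8.5]
finger_gap: 16.6
grip_force: 38.8
t 30.5 pos [504.7 110.8  88.3] yaw y 0.084 zax [ 0.     0.001 -1.   ] gap 16.6 grip 38.8 F [-11.    1.3   8.5] j [ 0.06  0.34 -0.35  0.88  0.    1.54]
t: 31.25
eef_pos: [528.3, 158.2, 88.4]
ee_rot: [-0.0, 0.677, 0.736, 0.0]
force: [-9.3, -0.9, 7.1]
finger_gap: 16.8
grip_force: 39.5
t 31.25 pos [528.3 158.2  88.4] yaw y 0.084 zax [ 0.     0.001 -1.   ] gap 16.8 grip 39.5 F [-9.3 -0.9  7.1] j [ 0.14  0.39 -0.26  0.92  0.    1.63]
```

```bash
python3 -m jog '[[[0.75,0.53,0],[0,0,0],-1],[[0.76,0.54,0],[0,0,0],-1],[[0.87,0.34,0],[0,0,0],-1],[[0.87,0.33,0],[0,0,0],-1],[[0.8,0.12,0],[0,0,0],-1],[[0.7,0.06,0],[0,0,0],-1],[[0,0,0],[0,0,0],-1]]'; python3 st.py
```

```text
t: 32.12
eef_pos: [571.8, 178.2, 88.0]
ee_rot: [-0.004, 0.676, 0.737, -0.002]
force: [-31.8, 8.2, 19.5]
finger_gap: 16.6
grip_force: 42.0
t 32.12 pos [571.8 178.2  88. ] yaw y 0.086 zax [-0.007  0.002 -1.   ] gap 16.6 grip 42.0 F [-31.8   8.2  19.5] j [ 0.16  0.47 -0.13  0.98  0.    1.65]
```

The force shows it is against the home stop at the predicted place. I'll release and retreat.

```bash
python3 -m jog '[[[-0.3,0,0],[0,0,0],-1],[[0,0,0],[0,0,0],0],[[0,0,0],[0,0,0],0],[[0,0,4],[0,0,0],0],[[0,0,5],[0,0,0],0],[[-4,0,3],[0,0,0],0],[[-5,0,3],[0,0,0],0],[[-5,0,0],[0,0,0],0],[[0,0,0],[0,0,0],0],[[0,0,0],[0,0,0],0]]'; python3 st.py; python3 look.py scene top; python3 - <<'E'
from h import *
c=np.load("scene2.npz"); save(c,"s7.png",(120,120,400,380),2.3)
E
```

```text
t: 33.38
eef_pos: [434.0, 176.9, 237.0]
ee_rot: [0.001, 0.677, 0.736, 0.001]
force: [0.4, 0.3, -0.0]
finger_gap: 42.9
grip_force: 0.0
t 33.38 pos [434.  176.9 237. ] yaw y 0.084 zax [ 0.002  0.    -1.   ] gap 42.9 grip 0.0 F [ 0.4  0.3 -0. ] j [ 0.21  0.16 -0.17  1.24 -0.    1.7 ]
scene
tray [ 414. -142.] [196. 181.] 88.0 1167 med 28.0
bin [405. 184.] [175. 173.] 87.7 586 med 53.0
top
tray [ 416. -142.] [193. 181.] 88.6 504 med 28.0
bin [481.  95.] [0. 9.] 89.9 3 med 54.0
```

View pics/s7.png

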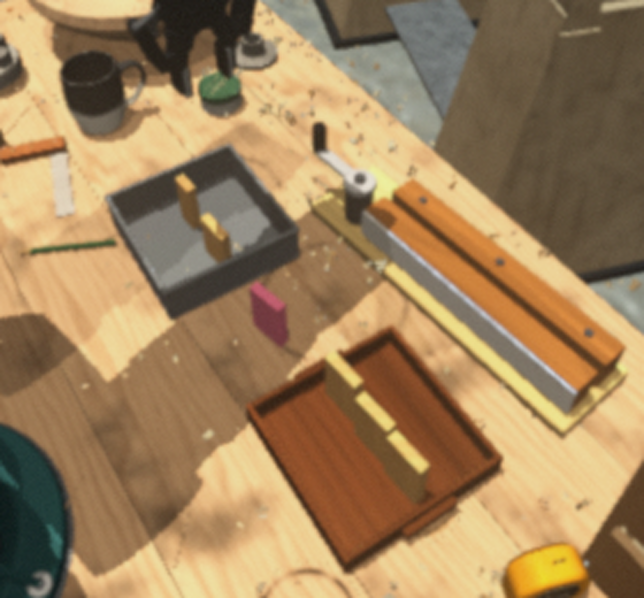

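The lever looks home, with the knob at (320,138) and the pivot at (358,182). All packers are in place and the mug and tin are undisturbed. I'll check the lever angle numerically.

```bash
python3 - <<'E'
from h import *
c=np.load("scene2.npz")
# crop -> full pixels; knob top & boss top
k=np.array([320,128])/2.3+[120,120]; p=np.array([359,178])/2.3+[120,120]
K=onz(c,[k],113)[0]; Pv=onz(c,[p],88)[0]; d=K-Pv; print(K.round(),Pv.round(),np.hypot(*d[:2]),np.arctan2(-d[0],d[1])-.085)
s=np.load("scene0.npz"); 
import loc; a,m=loc.knob(c); print(a.mean(0) if len(a) else None)
E
```

```text
[569. 169. 113.] [573.  95.  88.] 74.36270580800392 -0.03773617377887374
[567.65137203 169.40699028 105.73384936]
```

```bash
python3 -c "
from workcell import robot
print(robot.sign_off())"
```

```text
the job is handed in; nothing more can be done
None
```

The job is handed in: the lever was swung off, the three sound packers are in the tray and the short and narrow ones in the bin, and the lever is back home (about 0 rad by camera), though the sign-off returned no verdict.

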